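# Restart the bench supply through its push-latch cover

### The job

Restart the white bench supply: press down the front edge of the closed grey cover on its top and let go so that it pops open, then push the round button underneath all the way in (leave the square one alone), and finally swing the cover down again and press it until it latches and stays shut. Use the fingertips only, and leave the screwdriver, parts tray, jar and heatsink lying where they are.

Things in the scene. Friction and masses are not known exactly. Their poses are not given: they have to be found in the camera images.
- supply: The bench supply, a white box fixed to the bench, 200 mm (x) by 230 mm (y), deck 60 mm high. Origin on the bench, 20 mm forward of (below) the hinge line; x points to its rear, y along the hinge, z up. The box reaches from x = -80 to +120 mm. Two knobs on the rear deck at x = 80 mm stand 14 mm high. The well under the cover spans x = -53 to 25 mm, 79 mm to either side.
- cover_hinge (a point): Fixed point on the middle of the cover's hinge line, 63 mm above the bench. Its x axis points level from the cover's front edge to the hinge and on to the rear of the supply, y runs along the hinge line, z up. In the middle of the well, 50 to 71 mm forward of the hinge line, a dark steel latch housing 27 mm wide stands 49 mm above the bench.
- cover_front (a point): Middle of the cover's front top edge, 70 mm forward of the hinge line; it moves with the cover. The cover is a grey slab 68 mm (x) by 150 mm (y) by 10 mm thick with a thin dark stripe near its front edge; its mid-plane goes through the hinge line, so when shut its top is 68 mm above the bench, 8 mm proud of the deck. Wide open, this edge is about 21 mm forward of the hinge line and 67 mm above it.
- cover (a joint): Cover angle, rad: 0 shut, level; 1.2 wide open. Push-push latch: pressed to its firm stop at -0.11 (front edge 8 mm down; about 2 N to there, 8 N is plenty) and let go, it springs open to 1.2 in 0.5 s; pushed from open to the same stop and let go, it returns to 0 and stays. To shut, push its outer (rear-facing) side forward and down in an arc; straight down on the edge can jam.
- round_button_top (a point): Centre of the top of the round button (white cap 20 mm across, on a black round base 30 mm across), under the cover: 52 mm forward of the hinge line, 45 mm to one side of the middle (which side varies, the square button has the other), top 50 mm above the bench.
- round_button (a joint): Travel of the round button, m: 0 = up, 0.005 = fully pressed (about 4 N); it springs back.
- square_button_top (a point): Centre of the top of the square button (white cap 18 mm square, same base and height as the round one), on the other side of the middle; not to be pressed.
- square_button (a joint): Travel of the square button, m: 0 = up, 0.005 = fully pressed; springs back.
- screwdriver: Loose screwdriver lying on the bench behind the supply (yellow handle), 0.2 m long; bystander.
- parts_tray: Loose blue tray 100 by 70 by 28 mm with small capacitors, on the bench left (+y) of the supply; bystander.
- flux_jar: Loose jar 38 mm across and 50 mm high standing on the bench right (-y) of the supply; bystander.
- heatsink: Loose finned aluminium heatsink 50 by 50 by 26 mm, on the bench right (-y) of the supply, farther back; bystander.

How it is judged:
By the outcome, as a careful person would: the job done as asked, in the order asked, and still so for the second after the job is handed in, with the robot touching nothing.
It also fails if it takes over 51 s, if anything falls off the work surface, if the arm or the gripper's body presses on something with over 40 N, if the wrist force passes 120 N, or if a joint passes its speed limit or range.

### The arm

A 7-joint arm with a two-finger parallel gripper is mounted at the origin on the work surface. World frame = base frame: x ahead of the robot, y to its left, z up, the work surface at z = 0. Lengths are in m, angles in degrees, forces in N, time in s.
With the tool pointing down it reaches from about 0.425 to 1.025 m from the base axis. Payload 9.4 kg.
Tool frame: the origin (TCP) lies midway between the tips of the shut fingers; the grasp point (between the pads) lies behind it (bot.pinch_z is the x of the grasp point in the tool frame, in m); x points along the fingers, y is the direction in which the jaws open and shut, and the axes are right-handed (so a half turn about x gives the same grasp; the last joint's range is limited). The gripper opens to 85 mm and grips with 20 to 120 N. Pads are 22 mm wide; open, the fingers measure 114 mm over their backs; the gripper's body (76 mm by 85 mm) begins 54 mm behind the grasp point. The pads swing forward as they close: fully open they stand 13 mm farther back than shut.
Start: joints at [-78.192, 34.337, -0.143, 91.639, 0.103, 54.024, -4.572], TCP at [0.202, 0.696, 0.231] pointing down, gripper open.
Joint ranges: [-147.43, 147.43], [-19.82, 112.94], [-74.19, 73.91], [6.32, 146.72], [-59.91, 239.91], [6.04, 106.73], [-150.56, 150.56]. Speed limits (degrees/s): [127.2, 127.2, 172.46, 172.46, 180, 180, 180].

### API

Orientations are given as a 3x3 rotation matrix whose columns are the frame's x, y, z axes.
In Python, from plant import get_state, vision, bot gives the robot as it stands.
- The arm moves only by the shell command python3 -m inch 'ROWS' [FORCE]. ROWS is JSON, a list of rows, each an object with "rotation": the turn, a rotation vector about the tool's x, y, z in degrees, a list of three; "travel": the shift along the tool's x, y, z in cm, a list of three; "hand": the gripper's target within -1 to 1 (shut at 1, half-way at 0, fully open at -1). In form: [{"rotation": [ax, ay, az], "travel": [dx, dy, dz], "hand": hand}, ...]. A call has 1 to 10 rows; each row shifts and turns the commanded pose from where the row before left it, along the tool's axes as they then stand; what a row does not reach is not made up. A row lasts 1/8 s, in which the tool goes at most 62.5 mm and 10.7 degrees, less where a joint would pass 70% of its speed; a pose out of reach is approached as far as the arm can. A call is refused whole if a number of a shift passes 6.25 or a number of a turn 10.7, either way. A call with a gripper value outside its range is refused whole. The fingers move at their own pace and stop on an object; FORCE is the grip in N (left out, the last holds). Time passes only in rows, so rows that do not move let the fingers close. It gives the time, the measured TCP pose, the force and the opening at its end, in the units of the state.
- get_state(): the state, without advancing time (a new reading comes with each control period).
- vision.snapshot(name): name is "side" or "top" or "wrist"; returns the picture (384x512x3 uint8, red, green, blue); there is no depth.
- vision.camera_info(name): a dict with "fx", "fy", "cx", "cy" (pixels), "position" and "rotation" of the camera in the world. Camera axes: x right, y down, z forward; pixel columns grow to the right and rows downward; lengths in m; the calibration is good to about 2 mm. A picture is of the moment at which its call begins: read the wrist's pose just before it. camera_info takes no time and is no camera call; for the wrist camera it gives the pose at the moment of the call.
- bot.close_job(): hands the job in, once; it reports no verdict.
The state is a dict: "t": time; "joint_positions": joint angles; "joint_velocities": joint speeds; "effort": joint torques, N m; "tool_pos": TCP position; "orientation": TCP orientation; "ft_force": force on the tool from outside, world axes, zero at the start; "ft_torque": the same for the moment, N m; "opening": opening from 0.0 (shut) to 1.0 (fully open).
Only numpy, scipy, OpenCV 4.12 (cv2) and the standard library are available. Lean on these libraries where they do the work, as an engineer would, in place of code of your own. Each camera call takes 0.05 s, during which the arm holds its last target. There are 200 camera calls.

## Working session

There is one attempt and no reset: what is moved stays moved. The work goes in short steps, Python scripts to look and compute and a shell command to move; the robot and the scene stay as the last step left them, time stands still between calls to the robot, and variables do not carry over. Pictures are saved under pics/ and viewed, about 8 in all and at most 12, crops included, and the job is handed in when it is done.

```bash
mkdir -p pics; ls; python3 - <<'E'
from plant import get_state, vision, bot
import cv2, numpy as np
s=get_state(); print(s['t'],s['tool_pos'],np.round(s['orientation'],3),s['opening'],bot.pinch_z)
for n in ('top','side'):
    im=vision.snapshot(n); cv2.imwrite(f'pics/{n}0.png',im[...,::-1])
    c=vision.camera_info(n); print(n,c['fx'],c['cx'],c['cy'],np.round(c['position'],3),np.round(c['rotation'],3).tolist())
a=cv2.imread('pics/top0.png');b=cv2.imread('pics/side0.png')
E
```

```text
pics
0.0 [0.20216115 0.69576724 0.23041559] [[-0.     0.279  0.96 ]
 [-0.001  0.96  -0.279]
 [-1.    -0.002  0.   ]] 0.999705298055432 -0.0187
top 360.4013104346732 257.3797499088017 194.84393133312284 [0.483 0.042 0.896] [[0.016, -0.982, 0.189], [-1.0, -0.017, -0.006], [0.009, -0.189, -0.982]]
side 361.71542270831 265.8951914602425 190.96636048276488 [ 0.372 -0.417  0.687] [[0.858, -0.392, 0.332], [-0.513, -0.642, 0.569], [-0.01, -0.659, -0.752]]
```

View pics/top0.png

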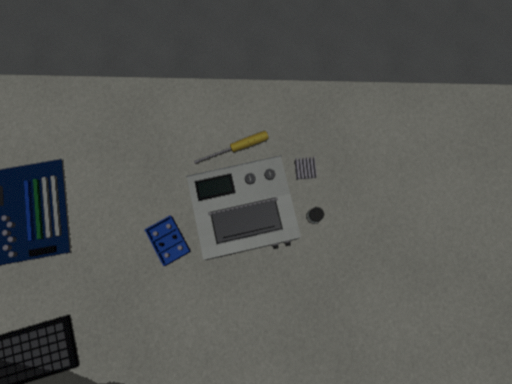

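View pics/side0.png

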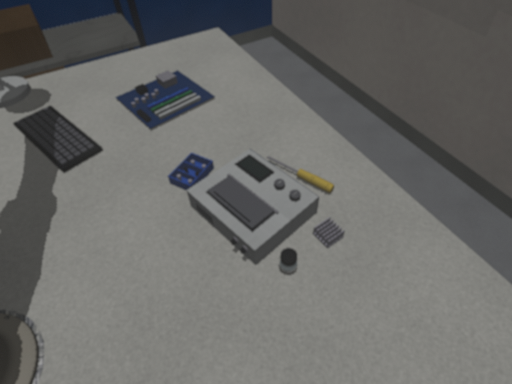

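Top view: the supply is centred near (245,207), with the cover at about (247,221) and the rear pointing up in the image. The tray is at (168,240), jar (316,215), heatsink (305,168) and screwdriver (232,147). Next I'll measure the cover and box outlines.

```bash
cat > h.py <<'E'
import numpy as np, cv2
from plant import get_state, vision, bot
def ray(c,uv,z):
    uv=np.atleast_2d(np.asarray(uv,float))
    d=np.c_[(uv[:,0]-c['cx'])/c['fx'],(uv[:,1]-c['cy'])/c['fy'],np.ones(len(uv))]@np.array(c['rotation']).T
    p=np.array(c['position']); return p+d*((z-p[2])/d[:,2])[:,None]
def proj(c,P):
    q=(np.atleast_2d(P)-np.array(c['position']))@np.array(c['rotation'])
    return np.c_[q[:,0]/q[:,2]*c['fx']+c['cx'],q[:,1]/q[:,2]*c['fy']+c['cy']]
E
python3 - <<'E'
from h import *
for n,roi in (('top',(180,145,310,270)),('side',(180,140,330,265))):
    im=cv2.imread(f'pics/{n}0.png'); c=vision.camera_info(n)
    x0,y0,x1,y1=roi; g=cv2.cvtColor(im,cv2.COLOR_BGR2GRAY)[y0:y1,x0:x1]
    big=cv2.resize(im[y0:y1,x0:x1],None,fx=5,fy=5,interpolation=cv2.INTER_CUBIC)
    cv2.imwrite(f'pics/{n}_crop.png',big)
    if n=='top':
        print(np.percentile(g,[5,25,50,75,95]), g[70:80,60:70].mean())
        m=(g<100).astype(np.uint8)
        for cn in cv2.findContours(m,cv2.RETR_LIST,cv2.CHAIN_APPROX_NONE)[0]:
            if cv2.contourArea(cn)>100:
                r=cv2.minAreaRect(cn); b=cv2.boxPoints(r)+[x0,y0]
                P=ray(c,b,0.068); print('dark',cv2.contourArea(cn),b.round(1).tolist(),P[:,:2].round(4).tolist(),np.linalg.norm(P-np.roll(P,1,0),axis=1).round(3))
E
```

```text
[ 40.  83. 100. 109. 115.] 56.42
dark 940.0 [[190.3, 261.5], [298.8, 236.9], [304.4, 261.9], [196.0, 286.5]] [[0.4866, 0.1855], [0.5458, -0.0596], [0.4898, -0.0721], [0.4322, 0.1702]] [0.057 0.252 0.057 0.249]
dark 453.5 [[180.0, 220.0], [197.0, 220.0], [197.0, 263.0], [180.0, 263.0]] [[0.5802, 0.214], [0.5808, 0.1749], [0.4835, 0.1703], [0.4829, 0.2085]] [0.097 0.039 0.097 0.038]
dark 2268.0 [[207.4, 211.3], [276.5, 195.7], [284.1, 229.5], [215.0, 245.0]] [[0.6015, 0.1518], [0.6409, -0.0081], [0.5623, -0.0259], [0.5244, 0.1314]] [0.08  0.165 0.081 0.162]
dark 814.5 [[192.7, 180.3], [231.3, 171.7], [236.1, 193.4], [197.6, 202.0]] [[0.6745, 0.1893], [0.6969, 0.0993], [0.6448, 0.0865], [0.6229, 0.1756]] [0.053 0.093 0.054 0.092]
dark 106.0 [[244.0, 172.0], [255.0, 172.0], [255.0, 184.0], [244.0, 184.0]] [[0.6967, 0.0692], [0.6972, 0.0431], [0.6681, 0.0427], [0.6677, 0.0685]] [0.029 0.026 0.029 0.026]
dark 111.0 [[263.0, 168.0], [275.0, 168.0], [275.0, 180.0], [263.0, 180.0]] [[0.7073, 0.0243], [0.7078, -0.0042], [0.6786, -0.0043], [0.6781, 0.024]] [0.029 0.028 0.029 0.028]
dark 705.5 [[185.0, 177.0], [186.2, 141.0], [310.1, 145.2], [308.9, 181.1]] [[0.6822, 0.208], [0.7709, 0.2098], [0.7661, -0.0883], [0.6774, -0.0844]] [0.292 0.089 0.298 0.089]
dark 375.0 [[191.3, 156.9], [253.1, 129.4], [260.4, 145.9], [198.6, 173.4]] [[0.7316, 0.1956], [0.8035, 0.0496], [0.762, 0.0312], [0.6914, 0.1762]] [0.045 0.163 0.045 0.161]
```

View pics/top_crop.png

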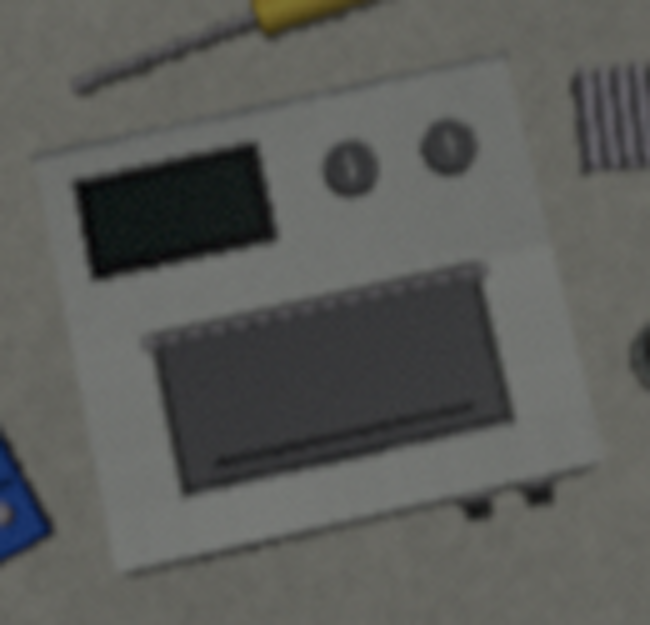

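The crop shows the white deck with corners at about (35,158), (505,55), (600,465) and (125,572) in crop pixels. The cover's front edge runs from (185,494) to (512,418). I'll fit the supply pose from these points.

```bash
python3 - <<'E'
from h import *
from scipy.spatial.transform import Rotation as R
c=vision.camera_info('top'); s=vision.camera_info('side')
# crop px -> model xy, z
def fit(px,M,z):
    uv=(np.array(px)+.5)/5-.5+[180,145]
    P=ray(c,uv,z)[:,:2]; M=np.array(M)/1000
    A=P-P.mean(0);B=M-M.mean(0); H=B.T@A; th=np.arctan2(H[0,1]-H[1,0],H[0,0]+H[1,1])
    r=np.array([[np.cos(th),-np.sin(th)],[np.sin(th),np.cos(th)]]); t=P.mean(0)-r@M.mean(0)
    print('yaw',np.degrees(th).round(2),'origin',t.round(4),'res mm',((P-(M@r.T+t))*1000).round(1).tolist()); return th,t
th,t=fit([(35,158),(505,55),(600,465),(125,572)],[(120,115),(120,-115),(-80,-115),(-80,115)],.06)
fit([(185,494),(512,418)],[(-50,75),(-50,-75)],.068)
fit([(350,168),(448,147)],[(80,-12),(80,-58)],.074)
r=R.from_euler('z',th).as_matrix()
o=np.array([*t,0])
for P in [(120,115,60),(120,-115,60),(-80,-115,60),(-80,115,60),(-50,75,68),(-50,-75,68)]:
    print(P,(o+r@np.array(P)/1000).round(4),'side crop px',((proj(s,o+r@np.array(P)/1000)[0]-[180,140])*5).round(0))
E
```

```text
yaw 13.73 origin [0.5968 0.0652] res mm [[0.0, 0.4], [0.5, 0.1], [-1.5, 2.9], [1.0, -3.3]]
yaw 13.98 origin [0.5951 0.0654] res mm [[-0.4, 1.7], [0.4, -1.7]]
yaw 13.44 origin [0.6    0.0481] res mm [[-0.1, 0.5], [0.1, -0.5]]
(120, 115, 60) [0.6861 0.2054 0.06  ] side crop px [345.  41.]
(120, -115, 60) [ 0.7406 -0.018   0.06  ] side crop px [690. 282.]
(-80, -115, 60) [ 0.5464 -0.0655  0.06  ] side crop px [370. 550.]
(-80, 115, 60) [0.4918 0.158  0.06  ] side crop px [ 29. 248.]
(-50, 75, 68) [0.5304 0.1262 0.068 ] side crop px [132. 248.]
(-50, -75, 68) [ 0.566  -0.0195  0.068 ] side crop px [356. 438.]
```

View pics/side_crop.png

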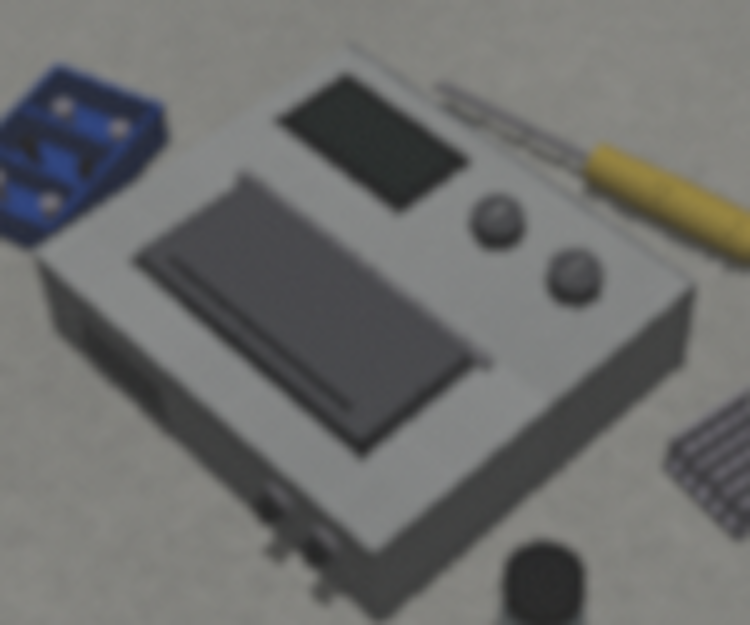

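Side view: the measured corners agree with the projections to about 1–3 mm (deck corners at (690,287), (375,553) and (38,255) in crop pixels). I take the supply origin as (0.596, 0.065) and yaw as 13.8°. I'll close the hand and turn so that tool y lies along the hinge.

```bash
cat >> h.py <<'E'
from scipy.spatial.transform import Rotation as R
YAW=13.8; O=np.array([.596,.065,0]); S=R.from_euler('z',YAW,degrees=True).as_matrix()
def loc(p): return S.T@(np.asarray(p)-O)*1000
def status():
    s=get_state(); T=np.array(s['orientation']); L=S.T@T
    print('t',round(s['t'],2),'sup mm',loc(s['tool_pos']).round(1),'tilt',np.degrees(np.arctan2(L[0,0],-L[2,0])).round(1),'yawerr',np.degrees(np.arctan2(-L[0,1],L[1,1])).round(1),'F(sup)',(S.T@s['ft_force']).round(1),'open',round(s['opening'],2)); return s,T
def go(P):
    s,T=status(); d=T.T@(O+S@np.array(P)/1000-s['tool_pos'])*100
    print('to',P,'cm tool',d.round(2))
E
python3 -m inch '[{"rotation":[-10,0,0],"travel":[0,0,0],"hand":1},{"rotation":[-10,0,0],"travel":[0,0,0],"hand":1},{"rotation":[-10,0,0],"travel":[0,0,0],"hand":1},{"rotation":[0,0,0],"travel":[0,0,0],"hand":1}]'
python3 -c "
from h import *
go((-60,0,180))"
```

```text
t: 0.6
tool_pos: [0.2025, 0.6959, 0.2308]
orientation: [[-0.001, -0.237, 0.971], [-0.001, 0.971, 0.237], [-1.0, -0.001, -0.001]]
ft_force: [0.4, 0.7, 1.1]
opening: 0.143
t 0.6 sup mm [-231.6  706.5  230.8] tilt -0.0 yawerr -0.1 F(sup) [0.6 0.5 1.1] open 0.14
to (-60, 0, 180) cm tool [  5.11 -70.62  17.27]
```

```bash
python3 -m inch '[{"rotation":[0,0,0],"travel":[0,-4.7,1.15],"hand":1},{"rotation":[0,0,0],"travel":[0,-4.7,1.15],"hand":1},{"rotation":[0,0,0],"travel":[0,-4.7,1.15],"hand":1},{"rotation":[0,0,0],"travel":[0,-4.7,1.15],"hand":1},{"rotation":[0,0,0],"travel":[0,-4.7,1.15],"hand":1},{"rotation":[0,0,0],"travel":[0,-4.7,1.15],"hand":1},{"rotation":[0,0,0],"travel":[0,-4.7,1.15],"hand":1},{"rotation":[0,0,0],"travel":[0,-4.7,1.15],"hand":1},{"rotation":[0,0,0],"travel":[0,-4.7,1.15],"hand":1},{"rotation":[0,0,0],"travel":[0,-4.7,1.15],"hand":1}]' >/dev/null
python3 -m inch '[{"rotation":[0,0,0],"travel":[0,-4.7,1.15],"hand":1},{"rotation":[0,0,0],"travel":[0,-4.7,1.15],"hand":1},{"rotation":[0,0,0],"travel":[0,-4.7,1.15],"hand":1},{"rotation":[0,0,0],"travel":[0,-4.7,1.15],"hand":1},{"rotation":[0,0,0],"travel":[0,-4.7,1.15],"hand":1},{"rotation":[0,-5,0],"travel":[0,0,0],"hand":1},{"rotation":[0,-10,0],"travel":[0,0,0],"hand":1},{"rotation":[0,0,0],"travel":[0,0,0],"hand":1}]'
python3 -c "
from h import *
go((-34,0,85))
im=vision.snapshot('wrist');cv2.imwrite('pics/w1.png',im[...,::-1])"
```

```text
t: 2.85
tool_pos: [0.5351, 0.0514, 0.2308]
orientation: [[0.251, -0.233, 0.94], [0.061, 0.972, 0.225], [-0.966, 0.001, 0.258]]
ft_force: [0.4, 0.1, 0.4]
opening: -0.0
t 2.85 sup mm [-62.4   1.3 230.8] tilt 14.9 yawerr -0.3 F(sup) [ 0.4 -0.   0.4] open -0.0
to (-34, 0, 85) cm tool [14.82 -0.13 -1.02]
```

View pics/w1.png

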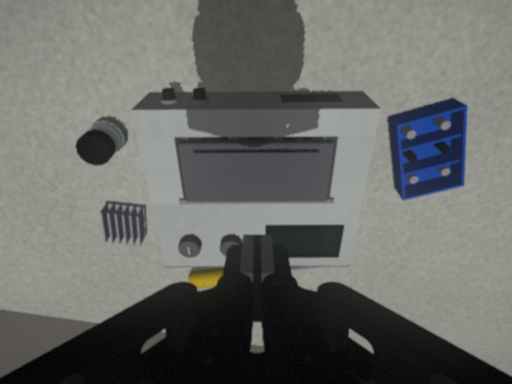

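The wrist view shows the supply square to the tool. The cover's front corners are at (177,138) and (335,138), and the hinge ends at about (180,201) and (333,201). I'll check the pose against these.

```bash
python3 - <<'E'
from h import *
c=vision.camera_info('wrist'); g=cv2.cvtColor(cv2.imread('pics/w1.png'),cv2.COLOR_BGR2GRAY)
print(np.array(c['position']).round(3))
for r in ray(c,[(177,138),(335,138),(180,201),(333,201)],.068): print('cover',loc(r).round(1))
for r in ray(c,[(134,109),(379,109),(161,266),(352,264)],.060): print('box',loc(r).round(1))
print(g[125:160,215].tolist(), g[190:212,200].tolist())
E
```

```text
[0.43  0.025 0.351]
cover [-51.2 -74.3  68. ]
cover [-50.4  75.1  68. ]
cover [ 20.7 -81.   68. ]
cover [21.7 82.  68. ]
box [ -76.7 -112.2   60. ]
box [-75.6 114.3  60. ]
box [ 124.8 -120.3   60. ]
box [122.9 119.9  60. ]
[85, 85, 85, 84, 85, 85, 84, 86, 85, 96, 120, 124, 83, 44, 43, 48, 43, 46, 61, 72, 77, 80, 79, 78, 68, 46, 40, 54, 72, 78, 82, 79, 83, 80, 79] [84, 83, 83, 84, 84, 84, 83, 83, 83, 84, 83, 96, 111, 127, 142, 152, 153, 153, 153, 155, 152, 150]
```

The pose is confirmed to about 1 mm. Moving down above the cover's front edge.

```bash
python3 -m inch '[{"rotation":[0,0,0],"travel":[4.9,-0.04,-0.3],"hand":1},{"rotation":[0,0,0],"travel":[4.9,-0.04,-0.3],"hand":1},{"rotation":[0,0,0],"travel":[4.9,-0.05,-0.4],"hand":1},{"rotation":[0,0,0],"travel":[0,0,0],"hand":1}]' >/dev/null
python3 -c "
from h import *
go((-34,0,71))"
```

```text
t 3.4 sup mm [-38.7  -3.6 119.8] tilt 14.3 yawerr -0.2 F(sup) [-0.2  0.8  0.7] open 0.0
to (-34, 0, 71) cm tool [ 4.83  0.43 -0.75]
```

```bash
python3 -m inch '[{"rotation":[0,0,0],"travel":[1.2,0.1,-0.2],"hand":1},{"rotation":[0,0,0],"travel":[1.2,0.1,-0.2],"hand":1},{"rotation":[0,0,0],"travel":[1.0,0.1,-0.2],"hand":1},{"rotation":[0,0,0],"travel":[0,0,0],"hand":1},{"rotation":[0,0,0],"travel":[0,0,0],"hand":1}]' >/dev/null
python3 -c "
from h import *
go((-34,0,71))"
```

```text
t 4.03 sup mm [-36.9  -2.2  91.7] tilt 14.4 yawerr -0.3 F(sup) [ 0.  -0.4  1. ] open -0.0
to (-34, 0, 71) cm tool [ 2.08  0.26 -0.23]
```

```bash
python3 -m inch '[{"rotation":[0,0,0],"travel":[1.0,0.1,-0.1],"hand":1},{"rotation":[0,0,0],"travel":[1.0,0.1,-0.1],"hand":1},{"rotation":[0,0,0],"travel":[0.2,0,-0.05],"hand":1},{"rotation":[0,0,0],"travel":[0,0,0],"hand":1}]' >/dev/null
python3 -c "
from h import *
status()"
python3 -m inch '[{"rotation":[0,0,0],"travel":[0.2,0,-0.05],"hand":1},{"rotation":[0,0,0],"travel":[0.2,0,-0.05],"hand":1},{"rotation":[0,0,0],"travel":[0,0,0],"hand":1}]' >/dev/null
python3 -c "
from h import *
status()"
```

```text
t 4.53 sup mm [-33.9  -0.4  69.5] tilt 14.4 yawerr -0.2 F(sup) [ 0.  -0.4  1.2] open 0.0
t 4.9 sup mm [-34.1  -0.4  65.4] tilt 14.4 yawerr -0.2 F(sup) [-0.9 -0.4  1.7] open -0.0
```

```bash
for i in 1 2; do python3 -m inch '[{"rotation":[0,0,0],"travel":[0.15,0,-0.04],"hand":1},{"rotation":[0,0,0],"travel":[0,0,0],"hand":1}]' >/dev/null
python3 -c "
from h import *
status()"; done
```

```text
t 5.15 sup mm [-34.2  -0.5  63.4] tilt 14.4 yawerr -0.2 F(sup) [1.6 0.3 1.5] open 0.0
t 5.4 sup mm [-34.1  -0.4  62.5] tilt 14.5 yawerr -0.2 F(sup) [-2.7 -0.3 13.6] open 0.0
```

Firm stop reached (13.6 N). I'll let go quickly, moving up and forward.

```bash
python3 -m inch '[{"rotation":[0,0,0],"travel":[-3,0,-1.5],"hand":1},{"rotation":[0,0,0],"travel":[-3.5,0,-2.5],"hand":1},{"rotation":[0,0,0],"travel":[-3.5,0,-2.0],"hand":1},{"rotation":[0,-5,0],"travel":[-2,0,0],"hand":1},{"rotation":[0,-7,0],"travel":[-1,0,0],"hand":1},{"rotation":[0,0,0],"travel":[0,0,0],"hand":1},{"rotation":[0,0,0],"travel":[0,0,0],"hand":1}]' >/dev/null
python3 -c "
from h import *
status()
im=vision.snapshot('wrist');cv2.imwrite('pics/w2.png',im[...,::-1])"
```

```text
t 6.28 sup mm [-123.2   -6.5  155.4] tilt 19.0 yawerr -0.6 F(sup) [-0.2  0.5 -0.1] open -0.0
```

View pics/w2.png

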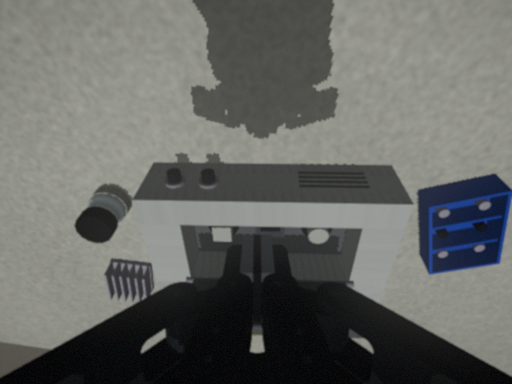

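The cover is open. The round cap is at (318,236), on the tray side (+y), and the square one at (221,234). I'll verify the positions and plan the button approach.

```bash
python3 - <<'E'
from h import *
c=vision.camera_info('wrist'); im=cv2.imread('pics/w2.png'); g=cv2.cvtColor(im,cv2.COLOR_BGR2GRAY)
m=(g>130).astype(np.uint8); m[:226]=0;m[246:]=0;m[:,:205]=0;m[:,335:]=0
for cn in cv2.findContours(m,0,1)[0]:
    if cv2.contourArea(cn)>40:
        q=cv2.moments(cn); u=(q['m10']/q['m00'],q['m01']/q['m00']); print(np.round(u,1),cv2.contourArea(cn),loc(ray(c,u,.05)[0]).round(1))
go((-80,45,140))
E
```

```text
[318.2 235.8] 177.5 [-30.1  44.8  50. ]
[221.5 234.1] 192.0 [-30.1 -45.4  50. ]
t 6.33 sup mm [-123.    -6.4  155.4] tilt 19.0 yawerr -0.6 F(sup) [0.2 0.1 1.2] open 0.0
to (-80, 45, 140) cm tool [2.65 5.24 3.58]
```

```bash
python3 -m inch '[{"rotation":[0,-6,0],"travel":[0,0,0],"hand":1},{"rotation":[0,0,0],"travel":[0.5,1.8,1.2],"hand":1},{"rotation":[0,0,0],"travel":[0.5,1.8,1.2],"hand":1},{"rotation":[0,0,0],"travel":[0.5,1.7,1.2],"hand":1},{"rotation":[0,0,0],"travel":[0,0,0],"hand":1}]' >/dev/null
python3 -c "
from h import *
go((-49,45,109))"
```

```text
t 6.95 sup mm [-87.5  42.8 148.3] tilt 21.2 yawerr -0.6 F(sup) [ 0.  -0.2  0.2] open -0.0
to (-49, 45, 109) cm tool [5.03 0.47 2.17]
```

```bash
python3 -m inch '[{"rotation":[0,-2.5,0],"travel":[0,0,0],"hand":1},{"rotation":[0,-2.5,0],"travel":[0,0,0],"hand":1},{"rotation":[0,0,0],"travel":[1.2,0.1,0.5],"hand":1},{"rotation":[0,0,0],"travel":[1.2,0.1,0.5],"hand":1},{"rotation":[0,0,0],"travel":[1.2,0.1,0.5],"hand":1},{"rotation":[0,0,0],"travel":[1.2,0.1,0.5],"hand":1},{"rotation":[0,0,0],"travel":[0,0,0],"hand":1}]' >/dev/null
python3 -c "
from h import *
go((-24,45,57));print(get_state()['joint_positions'])"
```

```text
t 7.83 sup mm [-48.7  43.2 113.3] tilt 26.1 yawerr -0.7 F(sup) [ 0.1 -0.2 -0.2] open -0.0
to (-24, 45, 57) cm tool [ 6.12  0.51 -0.25]
[  6.39206301  33.7134625  -36.24095024 138.72538432 118.46765426
  28.8760609  -32.27153598]
```

```bash
python3 -m inch '[{"rotation":[0,0,0],"travel":[1.2,0.1,-0.05],"hand":1},{"rotation":[0,0,0],"travel":[1.2,0.1,-0.05],"hand":1},{"rotation":[0,0,0],"travel":[1.2,0.1,-0.05],"hand":1},{"rotation":[0,0,0],"travel":[1.2,0.1,-0.05],"hand":1},{"rotation":[0,0,0],"travel":[0.8,0.1,-0.05],"hand":1},{"rotation":[0,0,0],"travel":[0,0,0],"hand":1}]' >/dev/null
python3 -c "
from h import *
go((-24,45,54));s,T=status();print(get_state()['joint_positions'],(S.T@T).round(3))"
```

```text
t 8.57 sup mm [-26.9  44.9  61.8] tilt 26.1 yawerr -0.7 F(sup) [0.6 0.5 1.4] open 0.0
to (-24, 45, 54) cm tool [ 0.83  0.05 -0.08]
t 8.57 sup mm [-26.9  44.9  61.8] tilt 26.1 yawerr -0.7 F(sup) [0.6 0.5 1.4] open 0.0
[  6.5729012   41.77072918 -37.60141641 137.43053189 124.06474466
  35.34490588 -36.05824656] [[ 0.44   0.012  0.898]
 [-0.054  0.998  0.013]
 [-0.896 -0.054  0.44 ]]
```

```bash
python3 -m inch '[{"rotation":[0,0,0],"travel":[0.35,0,0],"hand":1},{"rotation":[0,0,0],"travel":[0.3,0,-0.05],"hand":1},{"rotation":[0,0,0],"travel":[0,0,0],"hand":1}]' >/dev/null
python3 -c "
from h import *
status()"
python3 -m inch '[{"rotation":[0,0,0],"travel":[0.2,0,-0.1],"hand":1},{"rotation":[0,0,0],"travel":[0.15,0,-0.07],"hand":1},{"rotation":[0,0,0],"travel":[0,0,0],"hand":1}]' >/dev/null
python3 -c "
from h import *
status()"
```

```text
t 8.95 sup mm [-24.4  44.4  56.6] tilt 26.2 yawerr -0.7 F(sup) [ 0.2 -0.1 -0.2] open -0.0
t 9.32 sup mm [-24.3  44.3  52.7] tilt 26.2 yawerr -0.7 F(sup) [-0.5 -0.1  1.8] open 0.0
```

```bash
for i in 1 2 3; do python3 -m inch '[{"rotation":[0,0,0],"travel":[0.15,0,-0.07],"hand":1},{"rotation":[0,0,0],"travel":[0,0,0],"hand":1}]' >/dev/null
python3 -c "
from h import *
status()"; done
```

```text
t 9.57 sup mm [-24.3  44.2  51. ] tilt 26.2 yawerr -0.7 F(sup) [-0.9  0.1  3.3] open -0.0
t 9.82 sup mm [-24.3  44.2  49.4] tilt 26.2 yawerr -0.7 F(sup) [-0.7  0.2  3.5] open -0.0
t 10.07 sup mm [-24.2  44.2  48.2] tilt 26.2 yawerr -0.7 F(sup) [-3.6  1.5 10.4] open 0.0
```

```bash
python3 -m inch '[{"rotation":[0,0,0],"travel":[0.08,0,-0.03],"hand":1},{"rotation":[0,0,0],"travel":[0,0,0],"hand":1}]' >/dev/null
python3 -c "
from h import *
status()"
python3 -m inch '[{"rotation":[0,0,0],"travel":[-1.5,0,0],"hand":1},{"rotation":[0,0,0],"travel":[-2,0,0],"hand":1},{"rotation":[0,0,0],"travel":[-2,0,0],"hand":1},{"rotation":[0,0,0],"travel":[-2,0,0],"hand":1},{"rotation":[0,0,0],"travel":[-2,0,-0.2],"hand":1},{"rotation":[0,0,0],"travel":[-2,0,-0.2],"hand":1},{"rotation":[0,0,0],"travel":[0,0,0],"hand":1}]' >/dev/null
python3 -c "
from h import *
go((-60,0,200))"
```

```text
t 10.32 sup mm [-24.1  44.2  47.9] tilt 26.3 yawerr -0.6 F(sup) [-6.2 -0.3 17.9] open 0.0
t 11.2 sup mm [-79.   49.9 149.4] tilt 26.3 yawerr -0.7 F(sup) [-0.4 -0.1 -0.7] open -0.0
to (-60, 0, 200) cm tool [-3.42 -5.24  3.87]
```

The button bottomed out (stiff stop, 18 N). Next I'll go over the open cover to its rear side.

```bash
python3 -m inch '[{"rotation":[0,0,0],"travel":[-1.2,-1.3,-0.4],"hand":1},{"rotation":[0,2,0],"travel":[-1.2,-1.3,-0.4],"hand":1},{"rotation":[0,2.5,0],"travel":[-1.2,-1.3,0],"hand":1},{"rotation":[0,2.5,0],"travel":[-1.2,-1.3,0],"hand":1},{"rotation":[0,2.5,0],"travel":[-1,0,0],"hand":1},{"rotation":[0,2.5,0],"travel":[-0.5,0,0],"hand":1},{"rotation":[0,0,0],"travel":[0,0,0],"hand":1}]' >/dev/null
python3 -c "
from h import *
go((45,0,195));print(get_state()['joint_positions'].round(1))"
```

```text
t 12.07 sup mm [-108.3    5.4  190.5] tilt 16.4 yawerr -1.0 F(sup) [ 0.7 -0.6 -0.6] open 0.0
to (45, 0, 195) cm tool [ 3.92 -0.29 14.83]
[  5.4  19.3 -25.8 134.8  51.   17.7  37.8]
```

```bash
python3 -m inch '[{"rotation":[0,0,0],"travel":[0.5,-0.05,2],"hand":1},{"rotation":[0,0,0],"travel":[0.5,-0.05,2],"hand":1},{"rotation":[0,0,0],"travel":[0.5,-0.05,2],"hand":1},{"rotation":[0,0,0],"travel":[0.5,-0.05,2],"hand":1},{"rotation":[0,0,0],"travel":[0.5,-0.05,2],"hand":1},{"rotation":[0,0,0],"travel":[0.5,-0.05,2],"hand":1},{"rotation":[0,0,0],"travel":[0.5,-0.05,2],"hand":1},{"rotation":[0,0,0],"travel":[0.5,0,1],"hand":1},{"rotation":[0,0,0],"travel":[0,0,0],"hand":1}]' >/dev/null
python3 -c "
from h import *
go((45,0,120));print(get_state()['joint_positions'].round(1))
im=vision.snapshot('side');cv2.imwrite('pics/s2.png',cv2.resize(im[100:290,150:370,::-1],None,fx=3,fy=3))"
```

```text
t 13.2 sup mm [ 46.1  -0.4 193.8] tilt 16.3 yawerr -1.0 F(sup) [ 0.  -0.7 -0.3] open -0.0
to (45, 0, 120) cm tool [ 7.03  0.57 -2.18]
[  7.5  29.  -30.3 116.1  43.9  28.8  48.5]
```

View pics/s2.png

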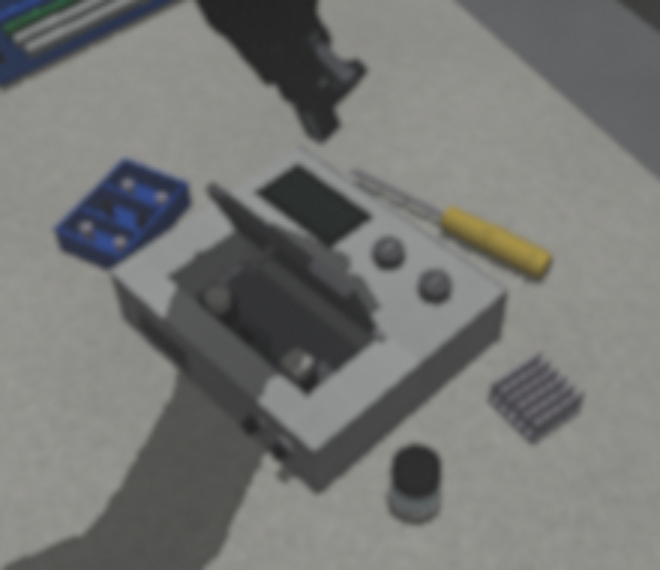

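The view shows the cover standing open with the hand above and behind it, and the bystanders where they were. Lowering behind the cover.

```bash
python3 -m inch '[{"rotation":[0,0,0],"travel":[1.6,0.1,-0.45],"hand":1},{"rotation":[0,0,0],"travel":[1.6,0.1,-0.45],"hand":1},{"rotation":[0,0,0],"travel":[1.6,0.1,-0.45],"hand":1},{"rotation":[0,0,0],"travel":[1.8,0.1,-0.45],"hand":1},{"rotation":[0,0,0],"travel":[0,0,0],"hand":1}]' >/dev/null
python3 -c "
from h import *
go((13,0,125));s,T=status()
pts=[(13,125),(-4,117.4),(-17.7,105),(-27.1,88.9),(-31.4,70.8),(-31.6,61)]
for a,b in zip(pts,pts[1:]): print(b,(T.T@S@[(b[0]-a[0]),0,b[1]-a[1]]/10).round(2))"
```

```text
t 13.88 sup mm [ 46.1  -1.  125.3] tilt 16.2 yawerr -0.9 F(sup) [-0.3 -0.4  0.9] open 0.01
to (13, 0, 125) cm tool [-0.9   0.05 -3.19]
t 13.88 sup mm [ 46.1  -1.  125.3] tilt 16.2 yawerr -0.9 F(sup) [-0.3 -0.4  0.9] open 0.01
(-4, 117.4) [ 0.25  0.03 -1.84]
(-17.7, 105) [ 0.81  0.07 -1.66]
(-27.1, 88.9) [ 1.28  0.1  -1.35]
(-31.4, 70.8) [ 1.61  0.12 -0.92]
(-31.6, 61) [ 0.93  0.07 -0.29]
```

```bash
python3 -m inch '[{"rotation":[0,0,0],"travel":[-0.3,0,-1.05],"hand":1},{"rotation":[0,0,0],"travel":[-0.3,0,-1.05],"hand":1},{"rotation":[0,0,0],"travel":[-0.3,0,-1.05],"hand":1},{"rotation":[0,0,0],"travel":[0,0,0],"hand":1}]' >/dev/null
python3 -c "
from h import *
status()"
python3 -m inch '[{"rotation":[0,0,0],"travel":[0.12,0,-0.92],"hand":1},{"rotation":[0,0,0],"travel":[0.13,0.03,-0.92],"hand":1},{"rotation":[0,0,0],"travel":[0.4,0.03,-0.83],"hand":1},{"rotation":[0,0,0],"travel":[0.41,0.03,-0.83],"hand":1},{"rotation":[0,0,0],"travel":[0,0,0],"hand":1}]' >/dev/null
python3 -c "
from h import *
go((-27.1,0,88.9))"
```

```text
t 14.38 sup mm [ 14.   -0.7 126.7] tilt 16.4 yawerr -1.0 F(sup) [-0.3 -0.7 -0. ] open -0.0
t 15.0 sup mm [-16.5  -0.4 105.6] tilt 16.3 yawerr -0.9 F(sup) [0.1 0.3 1.3] open -0.0
to (-27.1, 0, 88.9) cm tool [ 1.3   0.14 -1.49]
```

```bash
python3 -c "
from h import *
im=vision.snapshot('side');cv2.imwrite('pics/s3.png',cv2.resize(im[140:290,170:350,::-1],None,fx=4,fy=4))"
```

```text
(no output)
```

View pics/s3.png

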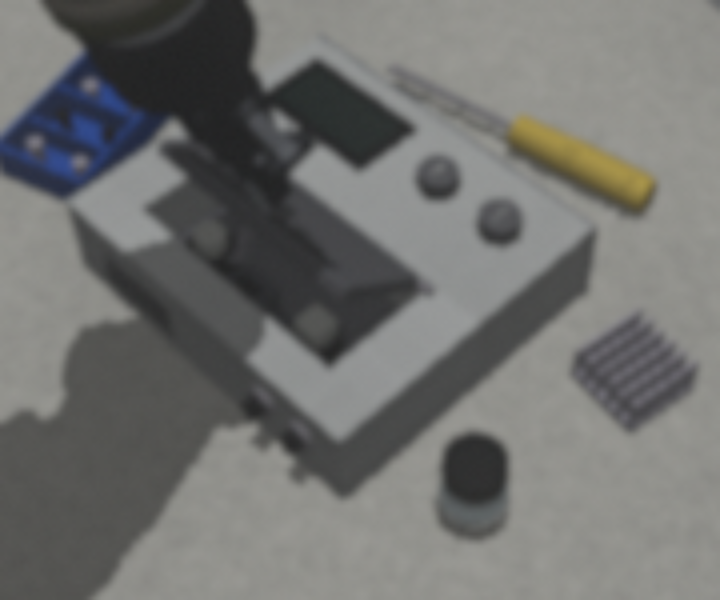

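The cover is partly shut, with the fingertip on its rear-facing side. Continuing the arc.

```bash
python3 -m inch '[{"rotation":[0,0,0],"travel":[0.65,0.05,-0.74],"hand":1},{"rotation":[0,0,0],"travel":[0.65,0.05,-0.74],"hand":1},{"rotation":[0,0,0],"travel":[0.8,0.05,-0.46],"hand":1},{"rotation":[0,0,0],"travel":[0.8,0.05,-0.46],"hand":1},{"rotation":[0,0,0],"travel":[0,0,0],"hand":1}]' >/dev/null
python3 -c "
from h import *
go((-34,0,65))"
```

```text
t 15.68 sup mm [-30.4  -1.   71.2] tilt 16.4 yawerr -1.0 F(sup) [0.7 0.9 2.2] open 0.0
to (-34, 0, 65) cm tool [ 0.48  0.14 -0.52]
```

```bash
python3 -m inch '[{"rotation":[0,0,0],"travel":[0.25,0.05,-0.2],"hand":1},{"rotation":[0,0,0],"travel":[0.25,0.03,-0.15],"hand":1},{"rotation":[0,0,0],"travel":[0,0,0],"hand":1}]' >/dev/null
python3 -c "
from h import *
status()"
for i in 1 2; do python3 -m inch '[{"rotation":[0,0,0],"travel":[0.15,0,-0.04],"hand":1},{"rotation":[0,0,0],"travel":[0,0,0],"hand":1}]' >/dev/null
python3 -c "
from h import *
status()"; done
```

```text
t 16.05 sup mm [-32.6  -0.6  65.5] tilt 16.4 yawerr -1.0 F(sup) [ 0.1 -1.   1.4] open 0.0
t 16.3 sup mm [-32.5  -0.5  64. ] tilt 16.4 yawerr -1.0 F(sup) [-0.4 -0.6  2.1] open 0.0
t 16.55 sup mm [-32.3  -0.6  63.1] tilt 16.4 yawerr -1.0 F(sup) [-1.1 -0.3 11.2] open -0.0
```

Firm stop again (11 N). Letting go, then checking from clear of the cover.

```bash
python3 -m inch '[{"rotation":[0,0,0],"travel":[-1.5,0,0.3],"hand":1},{"rotation":[0,0,0],"travel":[-2.5,0,0],"hand":1},{"rotation":[0,0,0],"travel":[-2.5,0,-0.5],"hand":1},{"rotation":[0,0,0],"travel":[-2.5,0,-0.5],"hand":1},{"rotation":[0,0,0],"travel":[-2.5,0,-0.5],"hand":1},{"rotation":[0,0,0],"travel":[-2,0,0],"hand":1},{"rotation":[0,0,0],"travel":[0,0,0],"hand":1},{"rotation":[0,0,0],"travel":[0,0,0],"hand":1},{"rotation":[0,0,0],"travel":[0,0,0],"hand":1}]' >/dev/null
python3 -c "
from h import *
status()
im=vision.snapshot('wrist');b=vision.snapshot('side')
cv2.imwrite('pics/f.png',np.hstack([im[60:320,50:450,::-1],b[60:320,120:450,::-1]]))"
```

```text
t 17.68 sup mm [-80.9   9.  185.4] tilt 16.3 yawerr -1.0 F(sup) [0.8 0.  0.2] open 0.0
```

View pics/f.png

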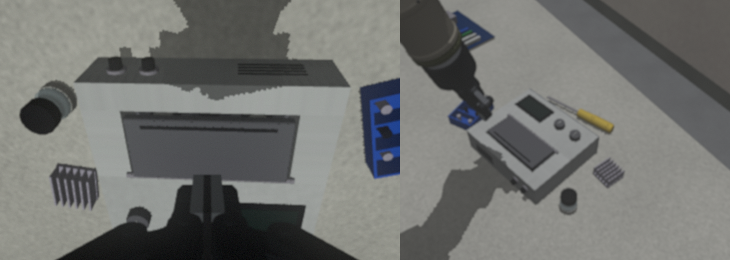

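Both views show the cover lying shut (wrist-crop front edge at y≈112) and the bystanders in place. I'll do one numeric check against the first side picture, then hand in.

```bash
python3 - <<'E'
from h import *
b=vision.snapshot('side')[...,::-1]; a=cv2.imread('pics/side0.png')
for n,(x0,y0,x1,y1) in dict(cover=(204,170,282,235),jar=(275,244,302,276),heatsink=(310,216,348,248),driver=(265,150,335,195),tray=(165,150,216,190)).items():
    d=cv2.absdiff(a,b)[y0:y1,x0:x1].max(2); print(n,d.mean().round(1),(d>40).sum())
status()
bot.close_job()
E
```

```text
cover 10.7 206
jar 8.9 0
heatsink 10.0 0
driver 11.3 0
tray 21.4 368
t 17.82 sup mm [-80.8   9.1 185.6] tilt 16.3 yawerr -0.9 F(sup) [ 0.4 -0.6 -0.7] open -0.0
the job is handed in; nothing more can be done
```

The job is done and handed in at 17.8 s of the 51 s allowed. All contact was with the shut fingertips.

- **Opening:** I pressed the cover's front edge to its firm stop (about 14 N) and let go, and it sprang open.
- **Button:** The round button was on the +y (tray) side. I pushed it about 5 mm to its hard stop (about 18 N). The fingers never went to the square button.
- **Closing:** I swung the cover down from behind and pressed it to its stop (about 11 N). After release it stayed shut.

**Last checks:**
- The wrist and side pictures showed the cover lying shut, with the arm clear and the wrist force near zero.
- Compared with the first side picture, the jar, heatsink and screwdriver areas had no strongly changed pixels.
- The cover and tray areas did change (206 and 368 pixels). I put this down to the arm and its shadow, which the side picture shows over the tray and near the cover, but I did not confirm it separately. The arm passed over the tray at about 0.23 m without contact.
- My presses peaked above the suggested 8 N for the cover, at 11–14 N, but stayed far below the limits.

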